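# Index and seat the keyed die plate of a crystal press

### The job

The round die plate at the open end of the crystal press sits raised and turned the wrong way. With a fingertip, push its upright peg round until the notch in the rim stands over the small locating pin, then press the plate straight down until it is fully seated, and let go. Do not lift the plate off its spindle, and leave the loupe, the tray and the watch box as they are.

Things in the scene. Friction and masses are not known exactly. Their poses are not given: they have to be found in the camera images.
- spindle (a point): Point on the press's fixed vertical spindle axis at seat height. The seat is a flat steel face 132 mm across, 30 mm above the worktop, on which the plate finally rests. z up, x from the axis to the pin, y towards the press column. The spindle post, 12 mm across and 18 mm high above the seat, is hidden under the plate.
- press: The fixed lever press, base 150 x 350 x 20 mm. Origin on the spindle axis at worktop height; y points to the column. Along +y: anvil (45 mm high) from 140 mm; overhanging head from 145 mm, 190 to 250 mm above the worktop; ram at 170 mm, down to 86 mm, up to 290 mm; lever knob up to 361 mm high at 252 mm.
- pin (a point): Foot of the fixed upright steel locating pin, on the seat, 56 mm from the spindle axis. The pin is 10 mm across and 8 mm high above the seat with a round top; its outer half shows outside the plate's edge. A small steel lug (14 mm wide, 5 mm high above the seat) stands just outside it.
- boss_top (a point): Centre of the top of the square boss (24 x 24 mm, 10 mm high) in the middle of the loose round aluminium die plate (112 mm across, 12 mm thick, about 0.32 kg, 1 mm play on the spindle). x points to the notch, -x to the peg, z up. It is 30 mm above the seat at the start, 22 mm when seated. The plate turns freely on its collar, but goes down only with the notch over the pin.
- notch (a point): Middle of the notch's mouth, at the plate's edge and underside, 56 mm from the plate's centre. The notch is a straight slot 16 mm wide, 13 mm deep radially, open outwards and cut through the full thickness (3 mm play on each side of the pin).
- peg_top (a point): Top centre of the upright steel peg fixed to the plate, 12 mm across and 14 mm high above the plate's flat face, 42 mm from the plate's centre, opposite the notch.
- collar (a joint): Travel of the collar (76 mm across, under the plate) that carries the raised plate: 0 up (start), 0.008 when the plate is seated (m). It is held by friction: it takes about 6 N of downward push to move, and it stays where it is left.
- loupe: Loose chrome eye loupe, 36 mm across and 32 mm high, standing on the yellow silicone mat (160 by 200 mm, 3 mm thick). Origin at the centre of its underside. A bystander.
- tray: Loose clear plastic tray, 100 x 130 x 22 mm, one divider. Origin at the centre of its underside. A bystander.
- watch_lid (a joint): Opening angle (rad) of the lid of the fixed cedar watch box (120 x 170 mm, 77 mm high with the lid, knob to about 115 mm), 0 shut. A bystander.
- watch_box: The fixed cedar watch box; origin at the centre of its underside.
Things that resemble listed ones, but are neither listed nor needed, are in the scene too. Leave any pink or yellow look-alike of the part that bears boss_top alone.

How it is judged:
By the outcome, as a careful person would: the job done as asked, in the order asked, and still so for the second after the job is handed in, with the robot touching nothing.
It also fails if it takes over 45 s, if anything falls off the work surface, if the arm or the gripper's body presses on something with over 40 N, if the wrist force passes 120 N, or if a joint passes its speed limit or range.

### The arm

A 7-joint arm with a two-finger parallel gripper is mounted at the origin on the work surface. World frame = base frame: x ahead of the robot, y to its left, z up, the work surface at z = 0. Lengths are in m, angles in rad, forces in N, time in s.
With the tool pointing down it reaches from about 0.4 to 0.85 m from the base axis. Payload 4.5 kg.
Tool frame: the origin (TCP) lies on the mounting face of the last link; the fingertips stand 166 mm ahead of it and the grasp point (between the pads) lies 147 mm ahead of it; z points along the fingers, y is the line along which they close (so a half turn about z gives the same grasp; the last joint's range is limited). The gripper opens to 88 mm and grips with 3 to 60 N. Pads are 18 mm wide; open, the fingers measure 123 mm over their backs; the gripper's body (75 mm by 187 mm) begins 45 mm behind the grasp point.
Start: joints at [-1.286, 0.689, -0.195, 1.565, 0.157, 0.902, -0.215], TCP at [0.155, 0.605, 0.405] pointing down, gripper open.
Joint ranges: [-3.01, 3.01], [-0.46, 2.08], [-1.47, 1.51], [0.13, 2.56], [-1, 4.14], [0.04, 2.09], [-2.66, 2.66]. Speed limits (rad/s): [2.57, 2.57, 3.14, 3.14, 3.14, 3.14, 3.14].

### API

Orientations are given as a unit quaternion [x, y, z, w].
In Python, from plant import r, snapshot gives the robot as it stands. The module is installed in compiled form; this text tells all that it offers.
- The arm moves only by the tool move_arm, never from a script. Its argument "rows" is a list of rows, each a list of 5 numbers: the shift along the tool's x, y, z in m, then the turn about the tool's z in rad, then the finger opening in m, from 0 to 0.0881. In form: [[dx, dy, dz, spin, claw], ...]. A call has 1 to 10 rows; each row shifts and turns the commanded pose from where the row before left it, along the tool's axes as they then stand; what a row does not reach is not made up. A row lasts 1/12 s, in which the tool goes at most 41.7 mm and 7.16 degrees, less where a joint would pass 70% of its speed; a pose out of reach is approached as far as the arm can. A call with a gripper value outside its range is refused whole. The fingers move at their own pace and stop on an object; "newtons" is the grip in N (left out, the last holds). Time passes only in rows, so rows that do not move let the fingers close. It gives the time, the measured TCP pose, the force, the opening and the grip force at its end, in the units of the state.
- r.get_state(): the state, without advancing time (a new reading comes with each control period).
- snapshot(name): name is "side" or "top" or "wrist"; returns a dict with "color" (400x640x3 uint8, red, green, blue), "depth" (400x640 float32, m along the optical axis (not along the pixel's ray), 0 where there is no reading), "mtx" (3x3 intrinsics, pixels), "eye" and "orientation" of the camera in the world. Camera axes: x right, y up, looking along -z (the intrinsics and any distortion apply to the point x, -y, -z); pixel columns grow to the right and rows downward; lengths in m; the calibration is good to about 2 mm. A picture is of the moment at which its call begins.
- r.finish_job(): hands the job in; it is judged then, once.
The state is a dict: "clock": time; "q": joint angles; "qd": joint speeds; "joint_torque": joint torques, N m; "tool_pos": TCP position; "eef_rot": TCP orientation; "contact_force": force on the tool from outside, world axes, zero at the start; "moment": the same for the moment, N m; "opening": opening from 0.0 (shut) to 1.0 (fully open); "finger_force": force on a finger pad.
Only numpy, scipy, OpenCV 4.12 (cv2) and the standard library are available. Lean on these libraries where they do the work, as an engineer would, in place of code of your own. Each camera call takes 0.05 s, during which the arm holds its last target. There are 200 camera calls.

## Working session

There is one attempt and no reset: what is moved stays moved. The work goes in short steps, Python scripts to look and compute and a tool call to move; the robot and the scene stay as the last step left them, time stands still between calls to the robot, and variables do not carry over. Pictures are saved under pics/ and viewed, at most 12 in all, crops included, and the job is handed in when it is done.

Besides the shell and the picture viewer there is one more tool, called after ">>>" in YAML: its name, and indented under it one key for each argument. move_arm: Moves the arm, as the interface text tells. Its arguments: {"type":"object","properties":{"rows":{"type":"array"},"newtons":{"type":"number"}},"required":["rows"]}

```bash
mkdir -p pics; cat > h.py <<'E'
import numpy as np, cv2
from scipy.spatial.transform import Rotation as R
from plant import r, snapshot
def save(s,n): cv2.imwrite('pics/'+n, s['color'][:,:,::-1])
def ray(s,u,v):
    m=np.array(s['mtx']); d=np.array([(u-m[0,2])/m[0,0], -(v-m[1,2])/m[1,1], -1.])
    return np.array(s['eye']), R.from_quat(s['orientation']).as_matrix()@d if len(np.shape(s['orientation']))==1 else np.array(s['orientation'])@d
def onz(s,u,v,z):
    e,d=ray(s,u,v); return e+d*(z-e[2])/d[2]
def ond(s,u,v):
    e,d=ray(s,u,v); return e+d*s['depth'][int(v),int(u)]
E
python3 - <<'E'
from h import *
st=r.get_state(); print({k:np.round(v,3) for k,v in st.items()})
for n in('top','side'):
    s=snapshot(n); save(s,n+'0.png'); print(n,[k for k in s],np.round(s['mtx'],1).tolist(),np.round(s['eye'],3),np.round(s['orientation'],3))
E
```

```text
{'clock': np.float64(0.0), 'q': array([-1.286,  0.69 , -0.194,  1.566,  0.157,  0.902, -0.215]), 'qd': array([ 0.001,  0.001,  0.001, -0.   , -0.   ,  0.002, -0.001]), 'joint_torque': array([ 0.0000e+00, -5.2755e+01, -1.2670e+00, -1.5342e+01, -5.3000e-02,
        7.0000e-03,  0.0000e+00]), 'tool_pos': array([0.155, 0.605, 0.404]), 'eef_rot': array([ 0.125,  0.992, -0.001, -0.   ]), 'contact_force': array([ 0.044, -0.738,  0.024]), 'moment': array([ 0.007, -0.057,  0.022]), 'finger_force': np.float64(0.0), 'opening': np.float64(1.001)}
top ['color', 'depth', 'mtx', 'eye', 'orientation'] [[427.3, 0.0, 318.4], [0.0, 427.3, 198.7], [0.0, 0.0, 1.0]] [ 0.43  -0.011  1.473] [ 0.02  -0.024 -0.704  0.709]
side ['color', 'depth', 'mtx', 'eye', 'orientation'] [[374.0, 0.0, 315.1], [0.0, 374.0, 198.7], [0.0, 0.0, 1.0]] [-0.01  -0.549  0.634] [ 0.413 -0.17  -0.331  0.831]
```

View pics/top0.png

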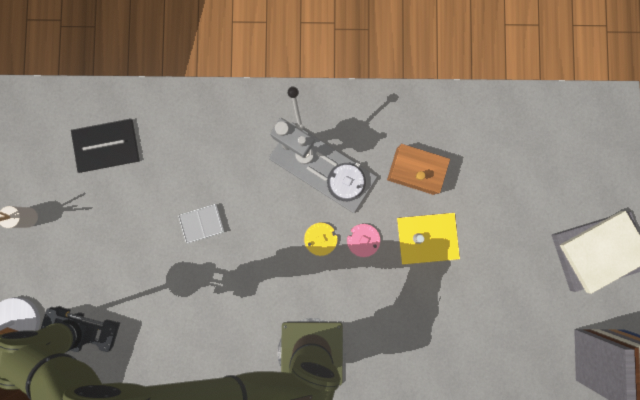

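View pics/side0.png

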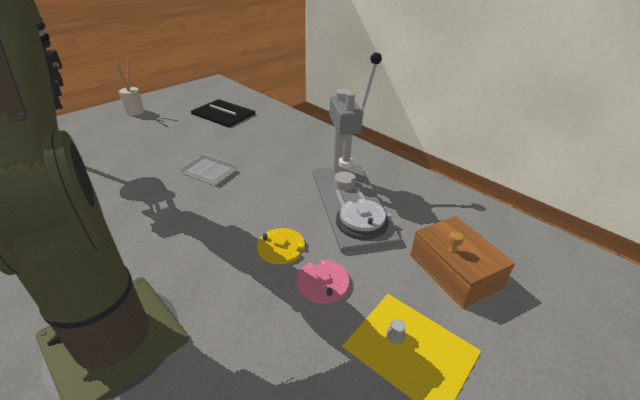

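The top view shows the press with the plate at about (347,181). In the side view the plate is at about (362,215) with a dark peg at (370,221). I'll enlarge both.

```bash
python3 - <<'E'
from h import *
a=snapshot('top'); b=snapshot('side')
ca=cv2.resize(a['color'][150:215,310:385],None,fx=5.3,fy=5.3,interpolation=cv2.INTER_CUBIC)
cb=cv2.resize(b['color'][185:250,325:400],None,fx=5.3,fy=5.3,interpolation=cv2.INTER_CUBIC)
cv2.imwrite('pics/c1.png',np.hstack([ca,cb])[:,:,::-1])
print(onz(a,347,181,.06),onz(b,362,213,.06),ond(a,347,181))
for p in[(304,156),(347,181),(360,211),(379,177)]: print(p,ond(a,*p))
E
```

```text
[ 0.57635106 -0.11432631  0.06      ] [ 0.56362423 -0.12125781  0.06      ] [ 0.57593119 -0.11403067  0.06404906]
(304, 156) [0.63378324 0.02484393 0.21466379]
(347, 181) [ 0.57593119 -0.11403067  0.06404906]
(360, 211) [ 0.47888091 -0.16349108  0.00397778]
(379, 177) [ 0.59779701 -0.23016047 -0.00350102]
```

View pics/c1.png

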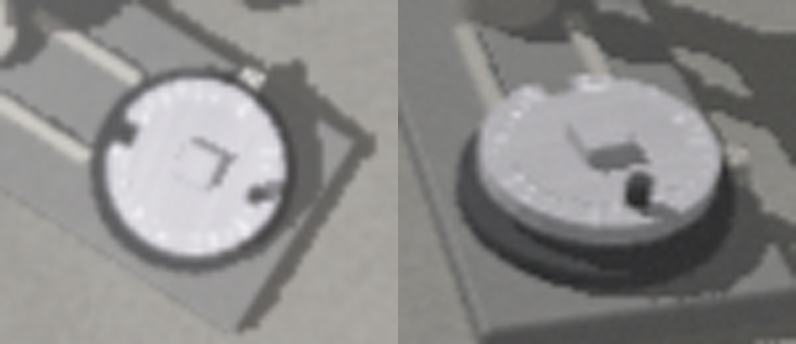

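The top crop shows, relative to the plate centre (193,166), the notch at (122,132), the peg at (262,193) and the pin lug at (253,77). In world angles the notch is at about 64° and the pin at about -33°. So the plate has to turn about 97° clockwise, pushing the peg round the side nearest the robot. I'll move over there, bowing outward on the way.

>>> move_arm:
  rows:
    - [-0.0305,-0.0206,0,0,0]
    - [-0.0305,-0.0206,0,0,0]
    - [-0.0305,-0.0206,0,0,0]
    - [-0.0305,-0.0206,0,0,0]
    - [-0.0305,-0.0206,0,0,0]
    - [-0.0305,-0.0206,0,0,0]
    - [-0.0305,-0.0206,0,0,0]
    - [-0.0305,-0.0206,0,0,0]
    - [-0.0305,-0.0206,0,0,0]
    - [-0.0305,-0.0206,0,0,0]

```text
clock: 1.03
tool_pos: [0.4004, 0.3287, 0.4047]
eef_rot: [0.125, 0.992, 0.0, 0.0]
contact_force: [0.3, -0.7, -0.6]
opening: 0.267
finger_force: 0.0
```

>>> move_arm:
  rows:
    - [-0.0158,-0.033,0,0,0]
    - [-0.0158,-0.033,0,0,0]
    - [-0.0158,-0.033,0,0,0]
    - [-0.0158,-0.033,0,0,0]
    - [-0.0158,-0.033,0,0,0]
    - [-0.0158,-0.033,0,0,0]
    - [-0.0158,-0.033,0,0,0]
    - [-0.0158,-0.033,0,0,0]
    - [-0.0158,-0.033,0,0,0]
    - [-0.0158,-0.033,0,0,0]

```text
clock: 1.87
tool_pos: [0.4706, -0.0305, 0.4048]
eef_rot: [0.125, 0.992, 0.0, 0.0]
contact_force: [1.4, 0.1, -0.3]
opening: 0.008
finger_force: 0.0
```

>>> move_arm:
  rows:
    - [-0.0158,-0.033,0,0,0]
    - [-0.0158,-0.033,0,0,0]
    - [-0.0158,-0.033,0,0,0]
    - [-0.0158,-0.033,0,0,0]
    - [0,0,0,0.1,0]
    - [0,0,0,0.1,0]
    - [0,0,0,0,0]

```text
clock: 2.45
tool_pos: [0.499, -0.1731, 0.4045]
eef_rot: [0.226, 0.974, -0.0, -0.0]
contact_force: [0.7, -0.2, 0.3]
opening: 0.006
finger_force: 0.0
```

```bash
python3 - <<'E'
from h import *
st=r.get_state(); print({k:np.round(st[k],3) for k in('clock','q','tool_pos','eef_rot','contact_force')})
s=snapshot('wrist'); save(s,'w1.png'); print(np.round(s['mtx'],1).tolist(),np.round(s['eye'],3),np.round(s['orientation'],3))
E
```

```text
{'clock': np.float64(2.45), 'q': array([ 0.397,  0.567, -0.24 ,  1.856,  0.19 ,  0.742,  1.168]), 'tool_pos': array([ 0.499, -0.173,  0.404]), 'eef_rot': array([ 0.226,  0.974, -0.   , -0.   ]), 'contact_force': array([ 0.725, -0.245,  0.287])}
[[340.4, 0.0, 315.0], [0.0, 340.4, 203.5], [0.0, 0.0, 1.0]] [ 0.425 -0.136  0.385] [-0.137 -0.085  0.522  0.837]
```

View pics/w1.png

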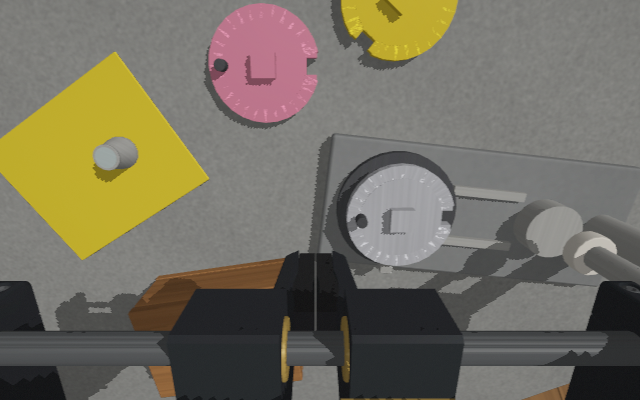

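The wrist view shows the plate at about (401,215), the peg at (361,221), the notch at (449,216), the lug at (387,269) and the boss at (403,220). Next I'll measure positions.

```bash
python3 - <<'E'
from h import *
s=snapshot('wrist'); c=s['color'].astype(int)
g=(c.min(2)>125)&(c.max(2)-c.min(2)<25); m=np.zeros_like(g,np.uint8); m[155:275,335:465]=g[155:275,335:465]
m=cv2.morphologyEx(m,cv2.MORPH_OPEN,np.ones((3,3)))
n,l,st,_=cv2.connectedComponentsWithStats(m); k=1+np.argmax(st[1:,4]); m=(l==k).astype(np.uint8)
cn=max(cv2.findContours(m,0,1)[0],key=len); h=cv2.convexHull(cn)[:,0]
P=np.array([onz(s,u,v,.05)[:2] for u,v in h]); 
x,y=P.T; A=np.c_[2*x,2*y,np.ones(len(x))]; a=np.linalg.lstsq(A,x*x+y*y,rcond=None)[0]; C=a[:2]; print('plate',C,np.sqrt(a[2]+C@C),st[k])
ang=lambda p:np.degrees(np.arctan2(*(p[:2]-C)[::-1])); 
for nm,(u,v),z in[('notch',(448,216),.05),('lug',(387,270),.035),('boss',(402,220),.06),('pegmid',(361,221),.057)]:
    p=onz(s,u,v,z); print(nm,p,ang(p),np.linalg.norm(p[:2]-C), s['depth'][v,u], ond(s,u,v))
i=c[150:290,330:470].astype(np.uint8); cv2.imwrite('pics/c2.png',cv2.resize(i,None,fx=4,fy=4,interpolation=cv2.INTER_CUBIC)[:,:,::-1])
E
```

```text
plate [ 0.58211335 -0.1081941 ] 0.058808710647779504 [ 346  165  119  102 8036]
notch [ 0.59880121 -0.06467558  0.05      ] 69.01988988711885 0.046608433741038784 0.3779092 [ 0.60852445 -0.06071336  0.03130913]
lug [ 0.6397627  -0.14687908  0.035     ] -33.863166169499394 0.0694260481067802 0.3941676 [ 0.63917094 -0.14684848  0.03596239]
boss [ 0.57731721 -0.11064233  0.06      ] -152.9575602283489 0.005384868197100749 0.34793103 [ 0.57699239 -0.11069565  0.06069088]
pegmid [ 0.56134426 -0.14902354  0.057     ] -116.9614908314621 0.04580828049050428 0.34295475 [ 0.55773188 -0.14867316  0.06565879]
```

View pics/c2.png

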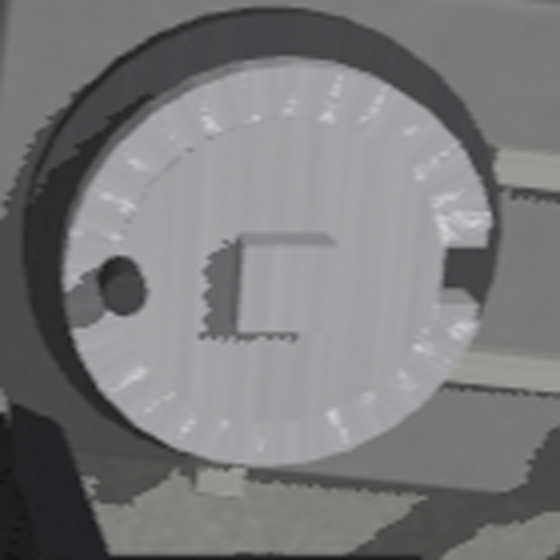

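I read the peg top at (0.558,-0.149) and the boss at (0.577,-0.111), which puts the peg at -117°. I'll set the closed fingertips down behind the peg.

>>> move_arm:
  rows:
    - [-0.024,0.016,0,0,0]
    - [-0.024,0.016,0,0,0]
    - [-0.024,0.016,0,0,0]
    - [0,0,0.035,0,0]
    - [0,0,0.035,0,0]
    - [0,0,0.035,0,0]
    - [0,0,0.03,0,0]
    - [0,0,0.025,0,0]
    - [0,0,0.01,0,0]
    - [0,0,0,0,0]

```text
clock: 3.38
tool_pos: [0.5839, -0.1595, 0.2324]
eef_rot: [0.222, 0.975, 0.0, -0.002]
contact_force: [-0.0, -0.7, 0.3]
opening: 0.003
finger_force: 0.0
```

```bash
python3 - <<'E'
from h import *
s=snapshot('wrist'); i=s['color'][100:400,150:550]; cv2.imwrite('pics/w2.png',cv2.resize(i,None,fx=2,fy=2)[:,:,::-1])
print(np.round(s['eye'],3),r.get_state()['contact_force'])
E
```

```text
[ 0.509 -0.123  0.213] [ 0.64028185  0.12243421 -0.2451299 ]
```

View pics/w2.png

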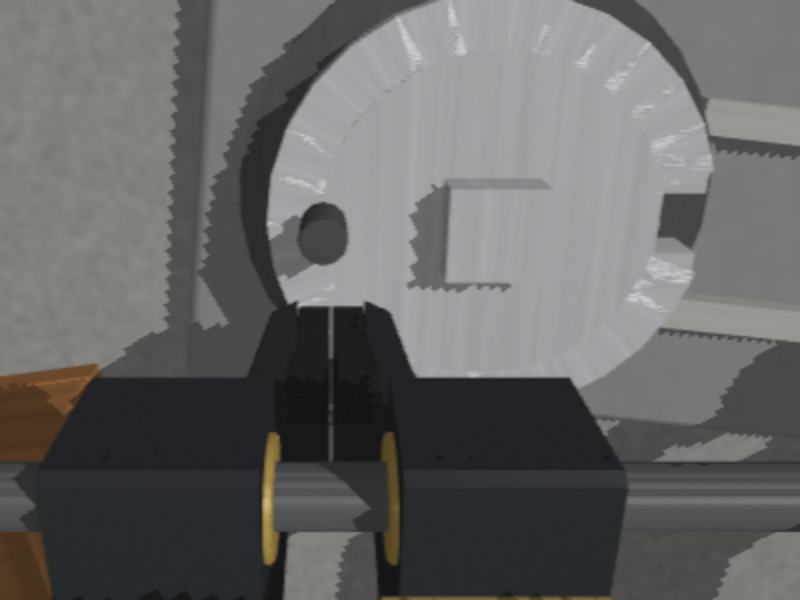

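The view is clear: the peg is at crop (324,233) and the fingertips are at (331,305), just behind it. They stopped about 11 mm high, so I'll lower the rest, close the gap and start along the arc.

>>> move_arm:
  rows:
    - [0,0,0.006,0,0]
    - [0,0,0.0045,0,0]
    - [0,0,0,0,0]
    - [0.004,0,0,0,0]
    - [0.004,0,0,0,0]
    - [0.003,0,0,0,0]
    - [0.0025,0,0,0,0]
    - [0,0,0,0,0]

```text
clock: 4.1
tool_pos: [0.5723, -0.1542, 0.2245]
eef_rot: [0.223, 0.975, 0.0, 0.0]
contact_force: [0.3, 0.2, 0.2]
opening: 0.001
finger_force: 0.0
```

>>> move_arm:
  rows:
    - [0.00255,-0.0008,0,0.06,0]
    - [0.00255,-0.0008,0,0.06,0]
    - [0.00255,-0.0008,0,0.06,0]
    - [0.00255,-0.0008,0,0.06,0]
    - [0.00255,-0.0008,0,0.06,0]
    - [0.00255,-0.0008,0,0.06,0]
    - [0.00255,-0.0008,0,0.06,0]
    - [0,0,0,0,0]

```text
clock: 4.77
tool_pos: [0.555, -0.1482, 0.2244]
eef_rot: [0.422, 0.906, 0.0, 0.0]
contact_force: [0.5, 0.8, -0.6]
opening: 0.01
finger_force: 0.0
```

```bash
cat >> h.py <<'E'
C=np.array([.577,-.1107])
def look(n):
    s=snapshot('wrist'); cv2.imwrite('pics/'+n,s['color'][:,:,::-1]); st=r.get_state()
    T=R.from_quat(st['eef_rot']).as_matrix(); p=np.array(st['tool_pos'])
    print('t',st['clock'],'C in tool',np.round((T.T@(np.r_[C,p[2]]-p))[:2],4),'tip z',p[2]-.166,'x ang',np.degrees(np.arctan2(T[1,0],T[0,0])),'q7',st['q'][6])
    # peg: dark blob raised above plate face near radius 42 mm
    v,u=np.mgrid[0:400,0:640]; m=s['mtx']; d=s['depth']
    W=np.stack([(u-m[0][2])/m[0][0]*d,-(v-m[1][2])/m[1][1]*d,-d],-1)@R.from_quat(s['orientation']).as_matrix().T+s['eye']
    rr=np.hypot(W[...,0]-C[0],W[...,1]-C[1]); k=(d>0)&(rr>.034)&(rr<.05)&(W[...,2]>.060)&(W[...,2]<.07)&(s['color'].max(2)<110)
    n_,l,stt,_=cv2.connectedComponentsWithStats(k.astype(np.uint8))
    for i in range(1,n_):
        if stt[i,4]>30:
            q=W[l==i].mean(0); print('peg?',stt[i],np.round(q,4),np.degrees(np.arctan2(q[1]-C[1],q[0]-C[0])))
    return s,W
E
python3 -c "
from h import *
look('w3.png')"
```

```text
t 4.8167 C in tool [0.0146 0.041 ] tip z 0.05830337923795814 x ang 130.19344226862404 q7 0.7845869011368949
peg? [294 231  37  35 860] [ 0.5455 -0.1378  0.0648] -139.26980800127097
```

View pics/w3.png

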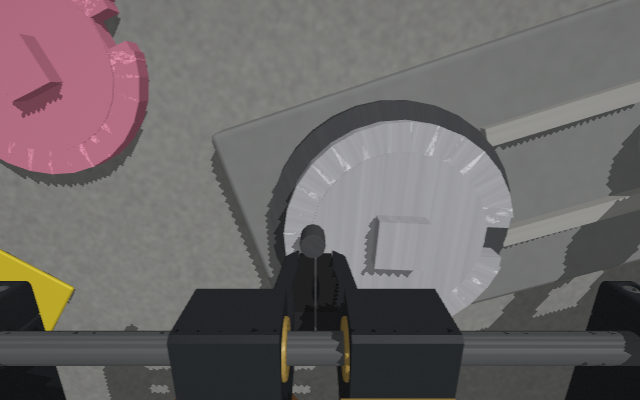

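The fingertip at (318,262) is touching the peg at (313,240), and the plate is turning, with the peg now at -139°. I'll continue.

```bash
python3 -c "
from h import *
s=snapshot('wrist')
a=onz(s,220,134,.02);b=onz(s,600,9,.02);d=b-a;print(np.degrees(np.arctan2(d[1],d[0])),a,b)
n=np.array([d[1],-d[0]])/np.hypot(*d[:2]);print('C to edge',n@(C-a[:2]))"
```

```text
57.70849369766194 [ 0.47736838 -0.13466428  0.02      ] [0.58269911 0.03200715 0.02      ]
C to edge 0.07142032794362027
```

>>> move_arm:
  rows:
    - [0.00255,-0.0008,0.0015,0.06,0]
    - [0.00255,-0.0008,0,0.06,0]
    - [0.00255,-0.0008,0,0.06,0]
    - [0.00255,-0.0008,0,0.06,0]
    - [0.00255,-0.0008,0,0.06,0]
    - [0.00255,-0.0008,0,0.06,0]
    - [0.00255,-0.0008,0,0.06,0]
    - [0.00255,-0.0008,0,0.06,0]
    - [0.00255,-0.0008,0,0.06,0]
    - [0,0,0,0,0]

```text
clock: 5.7
tool_pos: [0.5387, -0.131, 0.2227]
eef_rot: [0.648, 0.761, 0.0, -0.0]
contact_force: [0.3, 0.2, -0.4]
opening: 0.006
finger_force: 0.0
```

```bash
python3 -c "
from h import *
look('w4.png')"
```

```text
t 5.75 C in tool [0.014  0.0412] tip z 0.056624147962369836 x ang 99.31894401918612 q7 0.4481278912785973
peg? [295 232  37  36 881] [ 0.5359 -0.117   0.0648] -171.21323310775873
```

>>> move_arm:
  rows:
    - [0.00255,-0.0008,0,0.06,0]
    - [0.00255,-0.0008,0,0.06,0]
    - [0.00255,-0.0008,0,0.06,0]
    - [0.00255,-0.0008,0,0.06,0]
    - [0.00255,-0.0008,0,0.06,0]
    - [0.00255,-0.0008,0,0.06,0]
    - [0.00255,-0.0008,0,0.06,0]
    - [0.00255,-0.0008,0,0.06,0]
    - [0.00255,-0.0008,0,0.06,0]
    - [0,0,0,0,0]

```text
clock: 6.58
tool_pos: [0.5335, -0.1079, 0.2226]
eef_rot: [0.828, 0.561, 0.0, -0.0]
contact_force: [0.7, 1.2, -0.4]
opening: 0.004
finger_force: 0.0
```

```bash
python3 -c "
from h import *
look('w5.png')"
```

```text
t 6.6333 C in tool [0.0136 0.0415] tip z 0.05661407054432854 x ang 68.4234055626208 q7 0.11315673495781912
peg? [297 232  36  36 884] [ 0.539  -0.0949  0.0648] 157.43976689320024
```

View pics/w5.png

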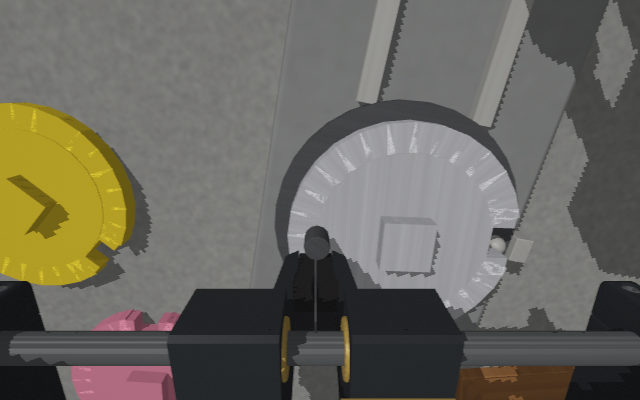

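The pin is visible at (499,243), at the lower side of the notch mouth. The lug is at (520,250), the boss at (409,246) and the peg at (317,240).

```bash
python3 -c "
from h import *
s=snapshot('wrist')
B=onz(s,409,246,.06);P=onz(s,317,240,.064);L=onz(s,521,250,.035);N=onz(s,499,244,.037)
a=lambda p,q:np.degrees(np.arctan2(*(p-q)[:2][::-1]))
print(B,P,L,N,'peg->boss',a(B,P),'pin',a(N,B),np.hypot(*(N-B)[:2]),'lug',a(L,B),np.hypot(*(L-B)[:2]))"
```

```text
[ 0.5791018  -0.11040074  0.06      ] [ 0.54123415 -0.09017834  0.064     ] [ 0.63796794 -0.14917262  0.035     ] [ 0.62678393 -0.1398598   0.037     ] peg->boss -28.10347331313613 pin -31.708677038911144 0.05604838583425324 lug -33.37069460321789 0.07048745851469176
```

```bash
python3 -c "
from h import *
i=cv2.imread('pics/w5.png')[190:290,270:550]; cv2.imwrite('pics/c5.png',cv2.resize(i,None,fx=2.8,fy=2.8,interpolation=cv2.INTER_CUBIC))"
```

```text
(no output)
```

View pics/c5.png

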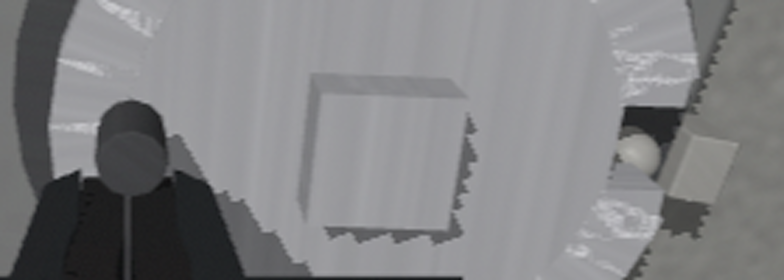

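```bash
python3 -c "
from h import *
s=snapshot('wrist')
f=lambda u,v,z:onz(s,270+u/2.8,190+v/2.8,z)
B=f(389,161,.06);P=f(131,163,.064)
a=lambda p,q:np.degrees(np.arctan2(*(p-q)[:2][::-1]))
print('peg->boss',a(B,P),np.hypot(*(B-P)[:2]))
for n,p in dict(notchU=f(688,107,.05),notchL=f(662,192,.05),pin=f(641,152,.036),lug=f(708,160,.035)).items(): print(n,p,a(p,B),np.hypot(*(p-B)[:2]))"
```

```text
peg->boss -23.706233905008364 0.042801811878945675
notchU [ 0.63108706 -0.12603711  0.05      ] -15.784659211187687 0.05438350574613438
notchL [ 0.623559 -0.140774  0.05    ] -33.38857737536238 0.053661038657556503
pin [ 0.62698598 -0.14078693  0.036     ] -31.488737256851717 0.05656062465282159
lug [ 0.63912721 -0.14793818  0.035     ] -31.29121114655473 0.07064971438527771
```

The notch is at -24° and the pin at about -31.7°, so about 0.135 rad is left.

>>> move_arm:
  rows:
    - [0.0019,-0.0006,0,0.045,0]
    - [0.0019,-0.0006,0,0.045,0]
    - [0.0019,-0.0006,0,0.045,0]
    - [0,0,0,0,0]
    - [0,0,0,0,0]

```text
clock: 7.15
tool_pos: [0.534, -0.1023, 0.2226]
eef_rot: [0.863, 0.505, -0.0, -0.0]
contact_force: [0.4, -0.4, -0.2]
opening: 0.007
finger_force: 0.0
```

```bash
python3 -c "
from h import *
look('w6.png')
i=cv2.imread('pics/w6.png')[190:290,270:550]; cv2.imwrite('pics/c6.png',cv2.resize(i,None,fx=2.8,fy=2.8,interpolation=cv2.INTER_CUBIC))"
```

```text
t 7.2 C in tool [0.0139 0.0416] tip z 0.05667884250786695 x ang 60.614338250789906 q7 0.02704189092590646
peg? [297 232  37  36 883] [ 0.5413 -0.0902  0.0648] 150.1563630154612
```

View pics/c6.png

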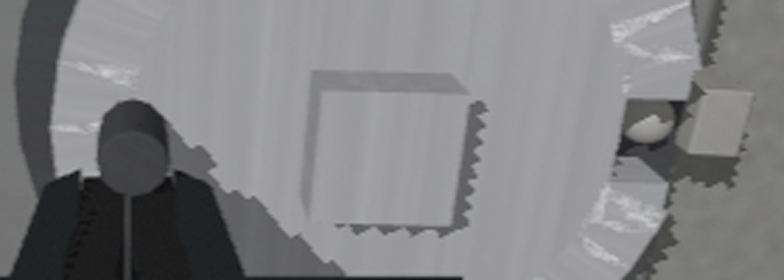

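```bash
python3 -c "
from h import *
s=snapshot('wrist')
f=lambda u,v,z:onz(s,270+u/2.8,190+v/2.8,z)
B=f(391,159,.06);P=f(133,162,.064)
a=lambda p,q:np.degrees(np.arctan2(*(p-q)[:2][::-1]))
print('peg->boss',a(B,P),np.hypot(*(B-P)[:2]))
for n,p in dict(notchU=f(692,100,.05),notchL=f(668,184,.05),pin=f(649,117,.035),lug=f(721,121,.035)).items(): print(n,p,a(p,B),np.hypot(*(p-B)[:2]))"
```

```text
peg->boss -31.262280861275613 0.0427845146692007
notchU [ 0.62939197 -0.13240479  0.05      ] -22.617630297082435 0.05465239671141567
notchL [ 0.62036485 -0.14590682  0.05      ] -39.80706271875082 0.05392061264640691
pin [ 0.62642422 -0.14180375  0.035     ] -32.64407732664071 0.056388735192825765
lug [ 0.63817766 -0.14937921  0.035     ] -32.67567045653872 0.07037192647516595
```

The notch is at -31.2° and the pin at -32.6°. I'll nudge 1°, back off, raise and move over the boss.

>>> move_arm:
  rows:
    - [0.0008,-0.0002,0,0.018,0]
    - [0,0,0,0,0]
    - [-0.005,0,0,0,0]
    - [-0.005,0,0,0,0]
    - [0,0,-0.02,0,0]
    - [0,0,-0.015,0,0]
    - [0.008,0.014,0,0,0]
    - [0.008,0.014,0,0,0]
    - [0.0075,0.0135,0,0,0]
    - [0,0,0,0,0]

```text
clock: 8.08
tool_pos: [0.5793, -0.1111, 0.258]
eef_rot: [0.868, 0.496, 0.002, 0.001]
contact_force: [1.3, -0.3, -0.1]
opening: 0.005
finger_force: 0.0
```

```bash
python3 -c "
from h import *
look('w7.png');print(r.get_state()['contact_force'])"
```

```text
t 8.1333 C in tool [ 0.0002 -0.0006] tip z 0.09166209958845464 x ang 59.49866438941282 q7 -0.024501890658664458
peg? [228 232  23  22 371] [ 0.5437 -0.0881  0.0642] 145.7824313780036
[ 0.10079195  0.17494243 -0.34582848]
```

>>> move_arm:
  rows:
    - [0,0,0.013,0,0]
    - [0,0,0.013,0,0]
    - [0,0,0.003,0,0]
    - [0,0,0.002,0,0]
    - [0,0,0.001,0,0]
    - [0,0,0.001,0,0]
    - [0,0,0,0,0]

```text
clock: 8.72
tool_pos: [0.5754, -0.1112, 0.2252]
eef_rot: [0.869, 0.496, -0.001, -0.001]
contact_force: [-0.4, -0.2, 0.0]
opening: 0.004
finger_force: 0.0
```

>>> move_arm:
  rows:
    - [0,0,0.001,0,0]
    - [0,0,0.001,0,0]
    - [0,0,0.001,0,0]
    - [0,0,0,0,0]

```text
clock: 9.05
tool_pos: [0.5758, -0.1112, 0.2224]
eef_rot: [0.868, 0.496, -0.001, -0.001]
contact_force: [-3.1, -0.3, 5.1]
opening: 0.004
finger_force: 2.8
```

>>> move_arm:
  rows:
    - [0,0,0.001,0,0]
    - [0,0,0.001,0,0]
    - [0,0,0.001,0,0]
    - [0,0,0,0,0]

```text
clock: 9.38
tool_pos: [0.5758, -0.1112, 0.2194]
eef_rot: [0.869, 0.496, -0.001, -0.001]
contact_force: [-3.8, 0.3, 5.7]
opening: 0.008
finger_force: 3.0
```

>>> move_arm:
  rows:
    - [0,0,0.001,0,0]
    - [0,0,0.001,0,0]
    - [0,0,0,0,0]

```text
clock: 9.63
tool_pos: [0.5758, -0.1113, 0.2185]
eef_rot: [0.869, 0.496, -0.0, -0.001]
contact_force: [-4.9, 1.2, 14.6]
opening: 0.005
finger_force: 7.3
```

>>> move_arm:
  rows:
    - [0,0,0.001,0,0]
    - [0,0,0.001,0,0]
    - [0,0,0,0,0]

```text
clock: 9.88
tool_pos: [0.5757, -0.1114, 0.2184]
eef_rot: [0.869, 0.495, 0.0, -0.001]
contact_force: [-9.3, 2.6, 31.1]
opening: 0.007
finger_force: 15.4
```

>>> move_arm:
  rows:
    - [0,0,-0.004,0,0]
    - [0,0,-0.02,0,0]
    - [0,0,-0.03,0,0]
    - [0,0,-0.03,0,0]
    - [-0.02,-0.03,-0.02,0,0]
    - [-0.02,-0.03,0,0,0]
    - [-0.02,-0.03,0,0,0]
    - [0,0,0,0,0]

```text
clock: 10.55
tool_pos: [0.4605, -0.1175, 0.3191]
eef_rot: [0.87, 0.494, -0.004, -0.004]
contact_force: [-0.7, 0.5, -1.2]
opening: 0.0
finger_force: 0.0
```

```bash
python3 -c "
from h import *
s,W=look('w8.png')
e=W[...,2]; 
rr=np.hypot(W[...,0]-.579,W[...,1]+.1105)
for a,b in((0,.007),(.025,.035)): 
    k=(rr>a)&(rr<b)&(s['depth']>0); print(np.median(e[k]),k.sum())
v,u=np.nonzero(rr<.075); i=s['color'][v.min():v.max()+1,u.min():u.max()+1]; cv2.imwrite('pics/c8.png',cv2.resize(i,None,fx=3,fy=3,interpolation=cv2.INTER_CUBIC)[:550,:800,::-1])
t=snapshot('top');p=[ond(t,347,181)];print(p)"
```

```text
t 10.6 C in tool [0.0631 0.0931] tip z 0.15324012319926486 x ang 59.27505790750797 q7 0.03722671283371358
0.05268519864393231 325
0.04323347854648918 3701
[array([ 0.5767914 , -0.11463636,  0.05575364])]
```

View pics/c8.png

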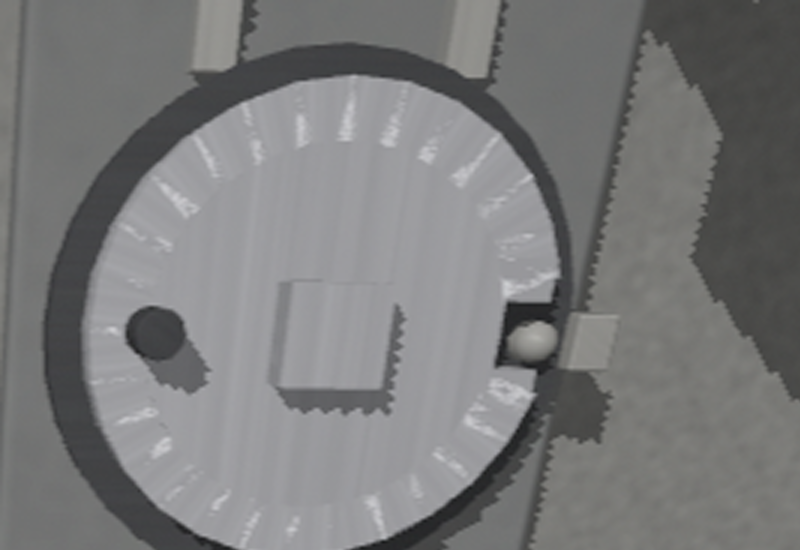

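The pin at (532,341) sits inside the notch. The boss top dropped 8.0 mm (60.7 to 52.7 mm), so the plate is fully seated, and the robot is clear.

```bash
python3 -c "
from h import *
print(r.finish_job())"
```

```text
the job is handed in; nothing more can be done
None
```

The plate is turned with its notch over the pin, pressed down 8 mm until fully seated, and released; the job was handed in at about 10.7 s.

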